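Fit a nozzle plug and lock the tabbed collar

ROBOT

A 7-joint arm with a two-finger parallel gripper is mounted at the origin on the work surface. World frame = base frame: x ahead of the robot, y to its left, z up, the work surface at z = 0. Lengths are in m, angles in rad, forces in N, time in s.
With the tool pointing down it reaches from about 0.425 to 0.95 m from the base axis. Payload 4.7 kg.
Tool frame: the origin (TCP) lies between the finger pads; the fingertips stand 25 mm ahead of it and the grasp point (between the pads) lies 6 mm ahead of it; z points along the fingers, y is the line along which they close (so a half turn about z gives the same grasp; the last joint's range is limited). The gripper opens to 85 mm and grips with 20 to 120 N. Pads are 22 mm wide; open, the fingers measure 114 mm over their backs; the gripper's body (76 mm by 85 mm) begins 54 mm behind the grasp point. The pads swing forward as they close: fully open they stand 13 mm farther back than shut.
Start: joints at [-1.243, 0.469, -0.049, 1.532, 0.024, 1.141, -0.082], TCP at [0.236, 0.633, 0.256] pointing down, gripper open.
Joint ranges: [-2.59, 2.59], [-0.33, 1.99], [-1.39, 1.29], [0.1, 2.45], [-1.04, 4.18], [0.21, 1.99], [-2.66, 2.66]. Speed limits (rad/s): [2.57, 2.57, 3.14, 3.14, 3.14, 3.14, 3.14].

INTERFACE

Orientations are given as a 3x3 rotation matrix whose columns are the frame's x, y, z axes.
In Python, from rig import * gives the robot as it stands. Calls block until the motion is done:
- movep(position, orientation): joint-space move of the TCP to a pose.
- move_l(position, attitude=None, feed=0.15, until_force=None): straight line of the TCP; attitude=None keeps the orientation; feed is the mean speed in m/s. With until_force (N) it stops when the force on the tool has changed by that much, and returns True; else False.
- move_joints(angles): joint-space move.
- command_gripper(opening, newtons=None): finger opening in m; newtons is the grip in N (None keeps the last); returns when the fingers have stopped.
- sleep(seconds).
- inverse_kinematics(position, orientation): joint angles nearest the present ones, or None.
- sense(): the state.
- camera(name): name is "scene" or "top" or "wrist"; returns (picture, depth): 400x640x3 uint8, red, green, blue; 400x640 float32, m along the optical axis (not along the pixel's ray), 0 where there is no reading.
- camera_params(name): a dict with "K" (3x3 intrinsics, pixels), "position" and "rotation" of the camera in the world; the wrist camera has in their place "tool_from_camera" (4x4, takes a point from camera to tool coordinates, whose origin is the TCP and whose axes are the flange's). Camera axes: x right, y down, z forward; pixel columns grow to the right and rows downward; lengths in m; the calibration is good to about 2 mm. A picture is of the moment at which its call begins: read the wrist's pose just before it. camera_params takes no time and is no camera call.
A pose or a line that the arm cannot do raises Unreachable and nothing moves.
- finish_job(): hands the job in; it is judged then, once.
The state is a dict: "time_s": time; "joint_pos": joint angles; "qd": joint speeds; "joint_efforts": joint torques, N m; "position": TCP position; "tcp_rot": TCP orientation; "wrist_force": force on the tool from outside, world axes, zero at the start; "ft_torque": the same for the moment, N m; "finger_gap": finger opening in m; "gripper_force": force on a finger pad.
Only numpy, scipy, OpenCV 4.12 (cv2) and the standard library are available. Lean on these libraries where they do the work, as an engineer would, in place of code of your own. Each camera call takes 0.05 s, during which the arm holds its last target. There are 200 camera calls.

TASK

Take the blue-stemmed nozzle plug from the rack and seat it upright and fully home in the feed port of the red and white dispersing unit. Then squeeze the port collar's two red tabs together and, keeping them squeezed, turn the collar clockwise (seen from above) until you feel it come up against its stop, and let go so that both tabs click out again and lock it. Do not force the plug or the collar, turn no harder than it takes to feel the stop, and leave the orange plug and everything else on the bench where it is.

Things in the scene. Friction and masses are not known exactly. Their poses are not given: they have to be found in the camera images.
- unit: the dispersing unit: red plinth 240 x 280 x 52 mm under a white housing 220 x 260 mm, fixed to the table; origin at the centre of its underside, z up; its flat deck lies 100 mm above the origin; the feed port stands on the deck, its axis at x = -30 mm, y = 0 of this frame
- seat: the steel tube of the feed port, standing on the deck: bore 26 mm, outside 32 mm, 22 mm high, with the lock's inner parts around its foot (hidden inside the collar); origin on the port's axis at deck height, z up
- port (a point): centre of the tube's open mouth, 22 mm above the deck; here the plug's shoulder must come to rest; z up
- head: the grey lock collar assembly around the tube, with its two tabs; origin on the port's axis at deck height. The collar is 52 mm across, 3 to 24 mm above the deck. Its stop is sprung: the turning moment rises from nothing at about 4 N m per rad. The lock notch reaches from some 0.05 rad before the stop is touched to some 0.1 rad into its spring: let go there, the tabs click out; 0.4 N m on the stop is too much
- collar (a joint): how far the collar has been turned clockwise seen from above, rad; 0 to 0.03 at the start. The lock notch lies somewhere between 0.75 and 1.35, different each time, and cannot be seen, only felt by the stop at its far side. Free turning takes about 0.1 N m
- collar_grip (a point): point on the collar's axis at the height of the tabs' centres, 30 mm above the deck; it turns with the collar; its y axis is the line through the two tabs, its z axis points up
- tab_a (a joint): how far the tab on the +y side of collar_grip is pressed in, m: 0 = out (sprung out into a notch), 0.005 = fully in. The spring takes about 2.5 N to start and 8.5 N fully in. Pressed in more than about 0.0035 it is free of its notch; between the two notches the lock itself keeps it from coming out
- tab_b (a joint): the same for the opposite tab, on the -y side
- tab_a_pad (a point): centre of the outer face of tab a: a red plate 22 mm wide, 26 mm high (17 to 43 mm above the deck), upright, facing away from the axis, 31 mm from the axis when out (62 mm over both tabs), 26 mm when pressed in (52 mm over both)
- tab_b_pad (a point): the same for tab b, opposite
- plug_blue_center (a point): the blue-stemmed nozzle plug, half-way up. Upright, 55 mm tall, 80 g or so: a steel foot 23 mm in diameter and 20 mm long (chamfered 3 mm at the end), a steel flange 30 mm across and 5 mm thick, then a blue stem 16 mm in diameter and 30 mm long to grip (it runs from 2.5 mm below to 27.5 mm above this point). z is the plug's axis, up
- plug_blue_shoulder (a point): underside of the blue plug's flange, on its axis, 7.5 mm below plug_blue_center and 20 mm above the foot's end
- rack: grey plastic nozzle rack on the table, 75 x 150 x 30 mm (x, y, z), fixed; origin at the centre of its underside; two through holes of 26 mm at y = +37 and -37 mm, in which the two plugs hang by their flanges (which colour is in which hole varies)
- jar_amber: closed amber glass jar, 52 mm across, 75 mm tall, bystander
- jar_white: closed white jar with blue cap, 60 mm across, 85 mm tall, bystander
- beaker: empty glass beaker, 64 mm across, 85 mm tall, bystander
- brush: cleaning brush lying on the table, bystander
- scoop: sample spoon lying on the table, bystander
- dish: white sample dish, 44 mm across, 14 mm high, standing on the unit's deck about 130 mm from the port, bystander
- plug_orange: the orange-stemmed spare nozzle plug, same shape as the blue one, bystander: it stays in the rack; origin at the centre of its foot's underside
- plug_blue: the same blue plug; origin at the centre of its foot's underside, z up along its axis

How it is judged:
By the outcome, as a careful person would: the job done as asked, in the order asked, and still so for the second after the job is handed in, with the robot touching nothing.
It also fails if it takes over 72 s, if anything falls off the work surface, if the arm or the gripper's body presses on something with over 40 N, if the wrist force passes 120 N, or if a joint passes its speed limit or range.

## Working session

There is one attempt and no reset: what is moved stays moved. The work goes in short steps, each a Python script; the robot and the scene stay as the last script left them, time stands still between calls to the robot, and variables do not carry over. Pictures are saved under pics/ and viewed, at most 10 in all, crops included, and the job is handed in when it is done.

```bash
ls; mkdir -p pics; python3 - <<'E'
from rig import *
import cv2,numpy as np
for n in("top","scene"):
    p,d=camera(n); np.savez(f"{n}.npz",p=p,d=d); cv2.imwrite(f"pics/{n}.png",p[...,::-1]); c=camera_params(n); print(n,c)
print(camera_params("wrist"))
s=sense();print(s)
E
```

```text
pics
top {'K': array([[383.11576616,   0.        , 322.94582687],
       [  0.        , 383.11576616, 202.75829636],
       [  0.        ,   0.        ,   1.        ]]), 'position': array([ 0.42492633, -0.00189508,  1.30063199]), 'rotation': array([[-0.0136237 , -0.99544516,  0.09435744],
       [-0.99979859,  0.01217066, -0.01595768],
       [ 0.01473661, -0.09455584, -0.99541048]])}
scene {'K': array([[416.38437593,   0.        , 319.35344614],
       [  0.        , 416.38437593, 194.39996472],
       [  0.        ,   0.        ,   1.        ]]), 'position': array([0.92406461, 0.51125861, 1.01408825]), 'rotation': array([[-0.82610001,  0.45553932, -0.33172684],
       [ 0.56352063,  0.66968546, -0.48370019],
       [ 0.00180819, -0.58651965, -0.80993298]])}
{'K': array([[301.02500225,   0.        , 321.79728585],
       [  0.        , 301.02500225, 198.35595019],
       [  0.        ,   0.        ,   1.        ]]), 'tool_from_camera': array([[ 4.26897540e-04, -9.58661566e-01, -2.84548450e-01,
         7.28902425e-02],
       [ 9.99999909e-01,  4.08794626e-04,  1.23008244e-04,
     
[... 352 characters left out ...]
7e-03, -4.82070622e-04, -2.86049790e-05, -1.91322397e-03,
        1.65646534e-03,  7.53799311e-04,  2.04145692e-03]), 'joint_efforts': array([ 9.08690745e-04, -5.11517036e+01, -4.67669335e-02, -2.38391930e+01,
        1.09016325e-02,  4.34192101e-03,  7.02778976e-06]), 'position': array([0.23556195, 0.63203951, 0.25536041]), 'tcp_rot': array([[-9.37046700e-01,  3.49203598e-01, -5.74679670e-04],
       [ 3.49204065e-01,  9.37045110e-01, -1.72703561e-03],
       [-6.45862751e-05, -1.81899350e-03, -9.99998344e-01]]), 'wrist_force': array([ 0.01972351, -0.58718796,  0.20731409]), 'ft_torque': array([ 0.0082409 , -0.01785248, -0.02990389]), 'gripper_force': 0.0, 'finger_gap': 0.08532166071677401}
```

View pics/top.png

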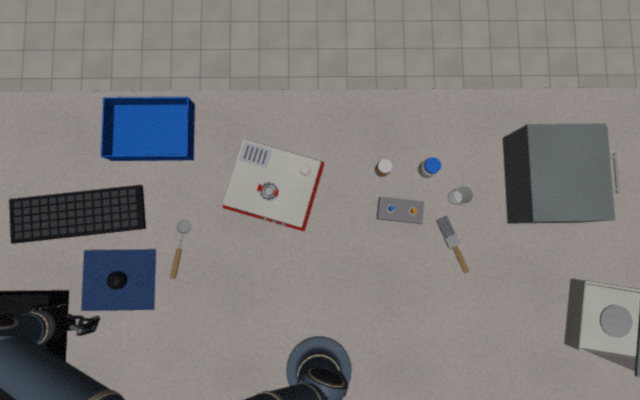

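View pics/scene.png

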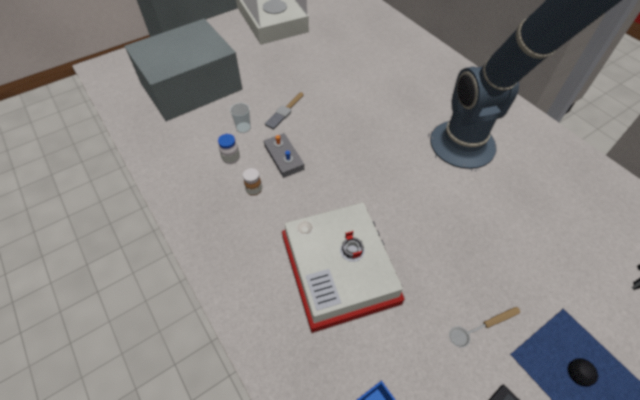

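The collar is at top pixel (269,191) with its red tabs at about (259,186) and (278,196). The blue plug is at (391,209) and the orange at (413,211). Next I hover with the wrist camera over each.

```bash
cat > h.py <<'E'
from rig import *
import numpy as np, cv2
def down(yaw):  # tool y axis (closing line) at angle yaw in the world xy plane, z down
    y=np.array([np.cos(yaw),np.sin(yaw),0]); z=np.array([0,0,-1.]); return np.column_stack([np.cross(y,z),y,z])
def cam(n,s=None):
    c=camera_params(n)
    if n!="wrist": return c["K"],c["position"],c["rotation"]
    T=c["tool_from_camera"]; R=s["tcp_rot"]; return c["K"],s["position"]+R@T[:3,3],R@T[:3,:3]
def plane(uv,z,C):
    K,p,R=C; d=R@np.linalg.solve(K,[uv[0],uv[1],1]); return p+d*(z-p[2])/d[2]
def shot(name):
    s=sense(); p,d=camera("wrist"); cv2.imwrite(f"pics/{name}.png",p[...,::-1]); np.savez(name+".npz",p=p,d=d,pos=s["position"],R=s["tcp_rot"]); return s,p,d
def yawnear(yaw,xy,z):
    # closing yaw mod pi whose ik keeps joint 7 nearest centre
    best=None
    for k in(-1,0,1):
        q=inverse_kinematics([*xy,z],down(yaw+k*np.pi))
        if q is not None and (best is None or abs(q[6])<abs(best[1][6])): best=(yaw+k*np.pi,q)
    return best
E
python3 - <<'E'
from h import *
C=cam("top")
for n,uv,z in(("blue",(391,209),.065),("orange",(413,211),.065),("r1",(378,208),.03),("r2",(423,211),.03),("port",(269,191),.124),("ta",(260,186),.143),("tb",(278,196),.143)):
    print(n,plane(uv,z,C).round(3))
b=plane((391,209),.065,C); o=plane((413,211),.065,C); p=plane((269,191),.124,C)
for n,t,z in(("w_port",p,.30),("w_plug",b,.23)):
    best=None
    for yaw in np.linspace(-np.pi,np.pi,17)[:-1]:
        q=inverse_kinematics([t[0],t[1],z],down(yaw))
        if q is not None and (best is None or abs(q[6])<abs(best[1][6])): best=(yaw,q)
    movep([t[0],t[1],z],down(best[0])); s,_,_=shot(n); print(n,best[0],s["joint_pos"].round(2),s["position"].round(3),s["time_s"])
E
```

```text
blue [ 0.519 -0.242  0.065]
orange [ 0.512 -0.314  0.065]
r1 [ 0.526 -0.206  0.03 ]
r2 [ 0.514 -0.356  0.03 ]
port [0.575 0.145 0.124]
ta [0.588 0.17  0.143]
tb [0.557 0.116 0.143]
w_port 0.0 [-0.68  0.31  0.47  1.7  -0.15  1.16 -0.17] [0.575 0.147 0.3  ] 2.2333
w_plug -0.7853981633974483 [-0.25  0.41  0.8   1.85 -0.34  1.03 -0.09] [ 0.52 -0.24  0.23] 3.7583
```

View pics/w_port.png

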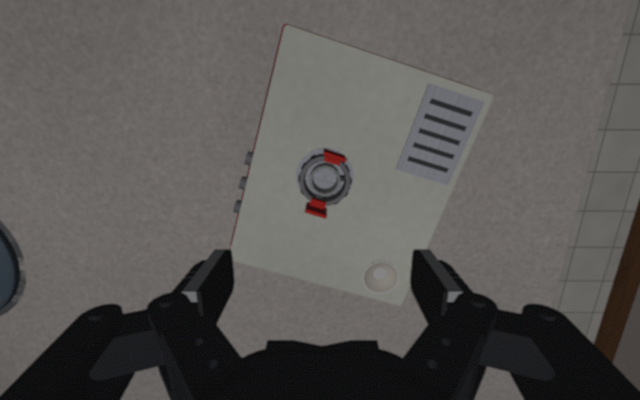

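View pics/w_plug.png

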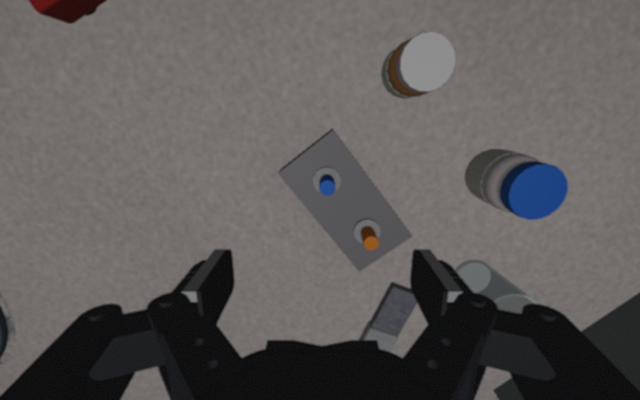

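The first wrist view shows the collar at (325,178) with tabs at (335,157) and (316,208). The second shows the blue stem top at (328,187) and the orange at (371,242). I refine using depth points combined with colour.

```bash
cat >> h.py <<'E'
def cloud(p,d,pos,R):
    K,o,Rc=cam("wrist",{"position":pos,"tcp_rot":R}); v,u=np.mgrid[:400,:640]
    r=np.stack([(u-K[0,2])/K[0,0],(v-K[1,2])/K[1,1],np.ones_like(u)],-1)*d[...,None]
    hsv=cv2.cvtColor(p,cv2.COLOR_RGB2HSV); return r@Rc.T+o,hsv
def comps(m,P,minarea=15):
    n,l,st,c=cv2.connectedComponentsWithStats(m.astype(np.uint8))
    return [(st[i,4],c[i],P[l==i].mean(0),np.median(P[l==i],0)) for i in range(1,n) if st[i,4]>=minarea]
E
python3 - <<'E'
from h import *
for n in("w_plug","w_port"):
    f=np.load(n+".npz"); P,h=cloud(f["p"],f["d"],f["pos"],f["R"]); z=P[...,2]
    H,S,V=h[...,0],h[...,1],h[...,2]; near=np.zeros(z.shape,bool); near[110:280,230:420]=1
    blue=(H>100)&(H<130)&(S>120)&near; red=((H<8)|(H>172))&(S>150)&near&(V>60)
    def show(t,m):
        for a,c,mu,md in comps(m,P): print(n,t,a,c.round(1),mu.round(4),md.round(4))
    if n=="w_plug":
        show("blue",blue); show("bluetop",blue&(z>.058)); show("rack",near&(z>.022)&(z<.034))
        m=(near&(z>.02)).astype(np.uint8); print(cv2.minAreaRect(np.argwhere(m)[:,::-1].astype(np.float32)))
        C=cam("wrist",{"position":f["pos"],"tcp_rot":f["R"]})
        bx=cv2.boxPoints(cv2.minAreaRect(np.argwhere(near&(z>.022)&(z<.034))[:,::-1].astype(np.float32))); print([plane(b,.03,C).round(3) for b in bx])
    else:
        show("red",red); show("redtop",red&(z>.135)); show("collar",near&(z>.118)&(z<.13)); show("deck",near&(z>.09)&(z<.11))
        r=P[near&(z>.118)&(z<.128)]; c,rad=cv2.minEnclosingCircle(r[:,:2].astype(np.float32)*1000); print("enc",c,rad)
E
```

```text
w_plug blue 234 [326.8 185.4] [ 0.5242 -0.2425  0.0632] [ 0.5244 -0.2422  0.0651]
w_plug bluetop 203 [326.8 186.6] [ 0.5237 -0.2431  0.065 ] [ 0.5236 -0.243   0.0653]
w_plug rack 7584 [343.9 200.4] [ 0.5199 -0.2755  0.0303] [ 0.5216 -0.2746  0.0303]
((324.5, 194.49998474121094), (188.99996948242188, 168.99996948242188), -0.0)
[array([ 0.491, -0.199,  0.03 ]), array([ 0.565, -0.21 ,  0.03 ]), array([ 0.547, -0.359,  0.03 ]), array([ 0.464, -0.354,  0.03 ])]
w_port red 170 [333.3 157.6] [0.5846 0.1763 0.1387] [0.5842 0.1766 0.1421]
w_port red 131 [317.2 203.8] [0.5695 0.1276 0.1271] [0.5693 0.1276 0.1273]
w_port red 70 [315.5 212.7] [0.5681 0.1235 0.1427] [0.568  0.1233 0.1428]
w_port redtop 108 [334.1 156.2] [0.5852 0.1782 0.1426] [0.5851 0.1784 0.143 ]
w_port redtop 70 [315.5 212.7] [0.5681 0.1235 0.1427] [0.568  0.1233 0.1428]
w_port collar 32 [332.9 151.7] [0.5848 0.1799 0.1244] [0.5843 0.1801 0.1248]
w_port collar 901 [323.3 183. ] [0.5756 0.1483 0.1243] [0.5742 0.1467 0.1242]
w_port collar 288 [324.1 180.6] [0.5764 0.1503 0.1218] [0.5763 0.1501 0.122 ]
w_port deck 25762 [331.9 194.7] [0.5849 0.1271 0.1004] [0.5886 0.124  0.1003]
w_port deck 309 [322.9 177.7] [0.5752 0.1492 0.1034] [0.5731 0.1518 0.1022]
w_port deck 415 [324.3 179.3] [0.5767 0.1474 0.1024] [0.5764 0.1475 0.1019]
w_port deck 326 [379.7 272.7] [0.6417 0.0372 0.1063] [0.6419 0.0368 0.1059]
enc (576.723388671875, 151.65817260742188) 31.20517921447754
```

```bash
python3 - <<'E'
from h import *
p=[.5237,-.243]; yaw,q=yawnear(-.12,p,.15); print(yaw,q.round(2))
command_gripper(.05,30)
movep([*p,.13],down(yaw)); move_l([*p,.0635],feed=.08)
print(sense()["wrist_force"])
command_gripper(0,30); s=sense(); print(s["finger_gap"],s["gripper_force"],s["position"],s["wrist_force"])
move_l([*p,.25],feed=.15); s=sense(); print(s["finger_gap"],s["wrist_force"])
g=[.5765,.1505]; yaw,q=yawnear(1.267-np.pi/2,g,.22); print(yaw,q.round(2))
movep([*g,.25],down(yaw)); move_l([*g,.222],feed=.1); sleep(.2)
s,_,_=shot("w_ins"); print(s["position"],s["joint_pos"].round(2),s["time_s"])
E
```

```text
-0.12 [-0.07  0.47  0.58  1.9  -0.34  0.86  0.56]
[-0.55022034 -0.94385739  0.73068082]
0.014966715563552025 29.30607408285141 [ 0.52402886 -0.24307112  0.06401741] [-1.30315135  0.20144449  2.64430414]
0.014731409181562221 [-0.83383178 -0.35988807 -0.97726591]
-0.30379632679489665 [-0.77  0.41  0.59  1.8  -0.27  1.01 -0.38]
[0.57697397 0.15038146 0.22266864] [-0.76  0.41  0.58  1.79 -0.26  1.02 -0.38] 9.8083
```

View pics/w_ins.png

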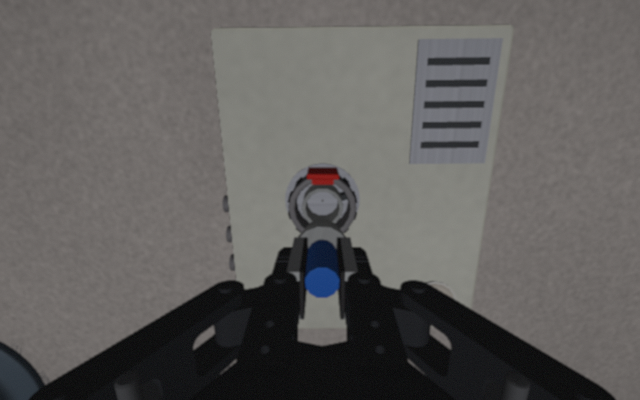

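The plug is held at (322,280), with the port mouth at (323,201) and the near tab hidden. I measure plug against port in this one picture.

```bash
python3 - <<'E'
from h import *
from scipy.optimize import least_squares
f=np.load("w_ins.npz"); P,h=cloud(f["p"],f["d"],f["pos"],f["R"]); z=P[...,2]
L=(P-f["pos"])@f["R"]   # tool frame
H,S,V=h[...,0],h[...,1],h[...,2]; near=np.zeros(z.shape,bool); near[150:300,270:375]=1
blue=(H>100)&(H<130)&(S>120)&near; red=((H<8)|(H>172))&(S>150)&near&(V>60)
for t,m in(("red",red&(z>.138)),("bluetop",blue&(V>110)),("blue",blue)):
    for a,c,mu,md in comps(m,L): print(t,a,c.round(1),mu.round(4),md.round(4), "world",(f["pos"]+f["R"]@mu).round(4))
def fit(m,r=None):
    q=L[m][:,:2]; g=lambda x: np.hypot(*(q-x[:2]).T)-(x[2] if r is None else r)
    s=least_squares(g,[0,0,.014],loss="soft_l1",f_scale=.001); return s.x,len(q)
grey=near&~red&~blue
rr=np.hypot(L[...,0],L[...,1])
print("rim",fit(grey&(abs(z-.122)<.0012)&(rr<.0175)&(rr>.011),.0145))
print("bore floor",L[grey&(z<.105)&(rr<.0135)][:,:2].mean(0),(grey&(z<.105)&(rr<.0135)).sum())
k=grey&(abs(z-.124)<.0012)&(rr>.0185)&(rr<.028); b=L[k]; print("collar",len(b),b.min(0),b.max(0))
# flange of held plug
for zz in np.arange(.170,.205,.003):
    m=near&(abs(z-zz)<.0015)&(rr<.02); 
    if m.sum()>5: print(round(zz,3),m.sum(),L[m].mean(0).round(4),L[m].min(0).round(4)[:2],L[m].max(0).round(4)[:2])
print("tops",z[blue].max())
E
python3 -c "
import cv2;i=cv2.imread('pics/w_ins.png')[150:310,260:390];cv2.imwrite('pics/c1.png',cv2.resize(i,None,fx=3.5,fy=3.5,interpolation=2))"
```

```text
red 209 [322.4 176. ] [ 0.0297 -0.0001  0.079 ] [ 0.0296 -0.0004  0.0797] world [0.5858 0.1788 0.1437]
bluetop 762 [321.7 282.1] [-0.0004 -0.0006 -0.0016] [-0.0006 -0.0004 -0.0012] world [0.5763 0.1502 0.2243]
blue 1662 [321.6 269.6] [ 0.0025 -0.0006  0.0046] [ 0.0035 -0.0004 -0.0002] world [0.5771 0.153  0.218 ]
rim (array([ 0.0002855 , -0.00043717,  0.014     ]), 322)
bore floor [-0.00302544 -0.00044379] 575
collar 701 [-0.0191554  -0.02618733  0.09745435] [0.02282863 0.02473967 0.09988442]
0.173 36 [ 0.0085 -0.0006  0.0493] [ 0.0042 -0.0093] [0.0104 0.0092]
0.176 52 [ 0.009  -0.0006  0.0466] [ 0.0056 -0.0098] [0.0105 0.0078]
0.179 30 [ 0.0097 -0.0006  0.0438] [ 0.0077 -0.0073] [0.0104 0.0065]
0.188 16 [ 0.0119 -0.0023  0.0337] [ 0.0088 -0.0112] [0.0135 0.01  ]
0.191 99 [ 0.0114 -0.0007  0.0316] [ 0.0058 -0.0134] [0.0139 0.0121]
0.194 524 [ 0.0089 -0.0006  0.0288] [ 0.0013 -0.0126] [0.0139 0.0113]
0.197 79 [ 0.0055 -0.0007  0.0256] [ 0.0019 -0.0082] [0.0135 0.0068]
0.2 89 [ 0.0051 -0.0006  0.0227] [ 0.001  -0.0081] [0.0085 0.0068]
0.203 132 [ 0.0074 -0.0005  0.0195] [ 0.0008 -0.0173] [0.0114 0.016 ]
tops 0.3405799297093953
```

View pics/c1.png

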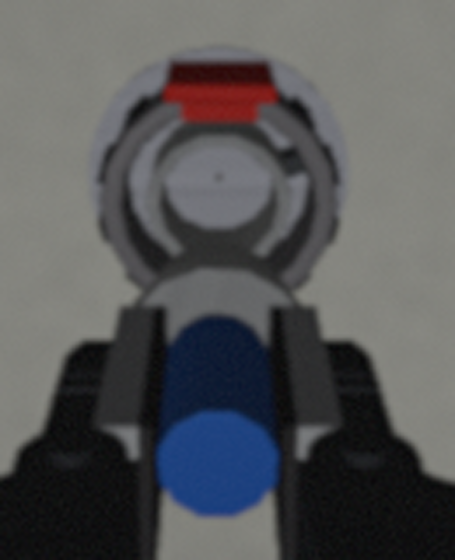

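```bash
python3 - <<'E'
from h import *
f=np.load("w_ins.npz"); g=(f["pos"]+f["R"]@[.0013,0,0])[:2]-(f["pos"][:2]-[.5765,.1505]); print(g)
move_l([*g,.182],feed=.1); sleep(.2); w0=sense()["wrist_force"]
r=move_l([*g,.1535],feed=.02,until_force=6); s=sense(); print(r,s["position"],s["wrist_force"]-w0,s["ft_torque"],s["time_s"])
E
```

```text
[0.57688928 0.15174035]
True [0.5768568  0.15171273 0.15602427] [-0.63026877 -0.61125779  6.28081058] [0.02513229 0.06300413 0.01846141] 11.7917
```

```bash
python3 - <<'E'
from h import *
command_gripper(.04); s=sense(); p=s["position"]; print(s["wrist_force"])
move_l([p[0],p[1],.25],feed=.15); sleep(.15)
s,pp,d=shot("w_seat"); print(s["position"],s["time_s"])
P,h=cloud(pp,d,s["position"],s["tcp_rot"]); z=P[...,2]; H,S,V=h[...,0],h[...,1],h[...,2]
near=np.zeros(z.shape,bool); near[100:300,220:420]=1
blue=(H>100)&(H<130)&(S>120)&near&(z<.2); red=((H<8)|(H>172))&(S>150)&near&(V>60)
for t,m in(("red",red&(z>.138)),("bluetop",blue&(z>.150)),("flange",near&(z>.1255)&(z<.130)&(np.hypot(P[...,0]-.5769,P[...,1]-.1512)<.017))):
    for a,c,mu,md in comps(m,P): print(t,a,c.round(1),mu.round(4),md.round(4))
cv2.imwrite("pics/c2.png",cv2.resize(pp[90:290,220:420,::-1],None,fx=2.5,fy=2.5))
E
```

```text
[-0.9961452   0.4181611   0.31918221]
[0.57516102 0.15153458 0.24869328] 13.0917
red 160 [325.5 168.6] [0.5857 0.1787 0.1426] [0.5857 0.1787 0.143 ]
red 117 [324.9 239. ] [0.5693 0.1271 0.1503] [0.5686 0.1238 0.1429]
bluetop 372 [324.1 210.5] [0.5762 0.1519 0.1567] [0.5762 0.152  0.1571]
flange 521 [323.8 195.1] [0.577  0.155  0.1273] [0.5789 0.1565 0.1273]
```

View pics/c2.png

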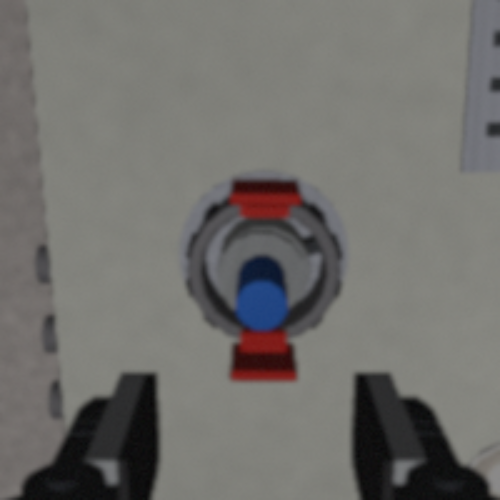

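The plug is fully seated: stem top at 0.157 and flange top at 0.127. The tabs lie on yaw 1.269. Next I check which half-turn leaves enough joint 7 range, then go to the tabs and squeeze.

```bash
python3 - <<'E'
from h import *
c=[.5770,.1513]; y0=1.269
for k in(-1,0,1):
    for d in(0,-1.55):
        q=inverse_kinematics([*c,.133],down(y0+k*np.pi+d)); print(k,d,None if q is None else q.round(2))
E
```

```text
-1 0 [-0.94  0.62  0.87  1.88 -0.59  0.92 -1.66]
-1 -1.55 [ 0.45  0.8  -1.18  1.8   0.83  1.13  1.84]
0 0 [-0.48  0.48  0.2   1.85 -0.13  0.82  1.06]
0 -1.55 [-0.72  0.52  0.53  1.87 -0.34  0.85 -0.3 ]
1 0 [-0.94  0.62  0.87  1.88 -0.59  0.92 -1.66]
1 -1.55 [ 0.45  0.8  -1.18  1.8   0.83  1.13  1.84]
```

```bash
python3 - <<'E'
from h import *
c=np.array([.5770,.1513]); R=down(1.269)
command_gripper(.085,30)
movep([*c,.23],R); sleep(.2); s=sense(); e=s["position"][:2]-c; print("err",e)
move_l([*(c-e),.19],feed=.1); r=move_l([*(c-e),.133],feed=.06,until_force=8); s=sense(); print(r,s["position"],s["wrist_force"].round(2),s["ft_torque"].round(3))
command_gripper(.045,30); sleep(.2); s=sense(); print(s["finger_gap"],s["gripper_force"],s["position"],s["wrist_force"].round(2),s["ft_torque"].round(3),s["joint_pos"].round(3),s["time_s"])
E
```

```text
err [-2.14484955e-06  1.08813753e-04]
False [0.57731281 0.15124556 0.13338584] [-0.04  0.01  0.32] [-0.005 -0.036 -0.023]
0.0511956079903647 30.656636506319046 [0.57719706 0.15043004 0.13420309] [-2.79 -1.72  7.17] [-0.491  0.464 -0.015] [-0.494  0.477  0.223  1.854 -0.138  0.825  1.067] 17.425
```

```bash
cat > turn.py <<'E'
from h import *
import sys
s=sense(); q0=s["joint_pos"].copy(); t0=s["ft_torque"][2]; a=0; hist=[]; free=None
while a<1.5:
    a+=.08 if a<.55 else .02
    q=q0.copy(); q[6]-=a; move_joints(q); sleep(.06)
    s=sense(); m=s["ft_torque"][2]-t0; hist.append(m)
    print(round(a,3),round(q0[6]-s["joint_pos"][6],3),round(m,3),s["ft_torque"].round(2),s["wrist_force"].round(1),round(s["finger_gap"],4),round(s["time_s"],1))
    if a>.3 and free is None: free=np.median(hist)
    if abs(m)>.4: print("HARD"); break
    if free is not None and a>.55 and abs(m)-abs(np.median(hist[4:-3] or hist))>.15: print("STOP"); break
    if s["time_s"]>58: print("TIME"); break
E
python3 turn.py
```

```text
0.08 0.078 -0.052 [-0.04  0.09 -0.07] [ 0.2 -0.5  0.4] 0.0513 17.7
0.16 0.158 -0.061 [-0.11  0.23 -0.08] [-0.4  0.3  1.9] 0.0514 18.0
0.24 0.238 0.026 [-0.05  0.24  0.01] [-0.5 -0.1  2. ] 0.0512 18.4
0.32 0.317 -0.019 [-0.12  0.25 -0.03] [-0.9 -0.2  3.2] 0.0509 18.7
0.4 0.397 -0.009 [-0.05  0.32 -0.02] [-1.   0.5  3.5] 0.051 19.0
0.48 0.477 -0.063 [-0.12  0.38 -0.08] [-2.4 -0.8  3.8] 0.0514 19.3
0.56 0.557 0.034 [-0.04  0.39  0.02] [-1.4 -0.4  5. ] 0.0513 19.6
0.58 0.579 -0.066 [-0.04  0.43 -0.08] [-2.7  0.3  4.5] 0.0513 19.9
0.6 0.6 -0.03 [-0.07  0.47 -0.05] [-1.5 -0.1  4.5] 0.0513 20.2
0.62 0.62 -0.071 [-0.08  0.45 -0.09] [-1.7 -0.1  5. ] 0.0511 20.5
0.64 0.64 -0.001 [-0.05  0.42 -0.02] [-1.4  0.6  4.8] 0.0512 20.8
0.66 0.66 -0.007 [-0.06  0.44 -0.02] [-2.2 -0.3  5.7] 0.0512 21.1
0.68 0.68 -0.089 [-0.05  0.49 -0.1 ] [-3.5 -0.2  5.4] 0.0512 21.4
0.7 0.7 -0.039 [-0.06  0.44 -0.05] [-1.5  0.4  5.6] 0.0511 21.7
0.72 0.72 -0.048 [-0.06  0.43 -0.06] [-2.3  0.9  5.3] 0.0513 22.1
0.74 0.74 0.017 [-0.05  0.38  0.  ] [-2.1  0.6  4.8] 0.0514 22.4
0.76 0.76 -0.08 [-0.09  0.46 -0.1 ] [-1.7  1.   4.8] 0.0512 22.7
0.78 0.78 -0.025 [-0.05  0.39 -0.04] [-1.1  0.4  4.2] 0.0511 23.0
0.8 0.8 -0.06 [-0.05  0.43 -0.07] [-2.3  0.5  5.2] 0.0514 23.3
0.82 0.82 -0.044 [-0.05  0.43 -0.06] [-1.5  0.9  4.8] 0.0514 23.6
0.84 0.84 -0.079 [-0.03  0.41 -0.09] [-2.1  0.2  5.3] 0.0512 23.9
0.86 0.86 -0.041 [-0.05  0.5  -0.06] [-1.5 -0.6  4.7] 0.0512 24.2
0.88 0.88 -0.118 [-0.03  0.41 -0.13] [-2.7 -0.2  5.5] 0.0513 24.5
0.9 0.9 -0.024 [-0.05  0.45 -0.04] [-1.4 -1.   4.5] 0.051 24.8
0.92 0.92 0.021 [-0.03  0.49  0.01] [-1.9  0.1  4.3] 0.0511 25.1
0.94 0.939 0.021 [-0.07  0.48  0.01] [-1.5  0.8  5.8] 0.0514 25.4
0.96 0.959 0.114 [-0.04  0.39  0.1 ] [-0.7 -0.3  5.1] 0.0513 25.8
0.98 0.979 0.189 [-0.11  0.36  0.17] [-1.7  0.2  4.6] 0.0513 26.1
1.0 0.999 0.259 [-0.04  0.44  0.24] [-1.8  0.3  4.2] 0.0509 26.4
STOP
```

The stop is felt from about 0.92 rad, and the collar now sits about 0.08 into its spring. I ease back slightly so it rests well inside the notch, then let go.

```bash
python3 - <<'E'
from h import *
s=sense(); q=s["joint_pos"].copy(); q[6]+=.035; move_joints(q); sleep(.2)
s=sense(); print(s["ft_torque"].round(3))
for g in(.056,.060,.066,.085): command_gripper(g,20); sleep(.1); s=sense(); print(g,s["finger_gap"],s["gripper_force"],s["ft_torque"].round(3))
p=s["position"]; move_l([p[0],p[1],.26],feed=.12); sleep(.15)
s,pp,d=shot("w_end"); print(s["time_s"])
P,h=cloud(pp,d,s["position"],s["tcp_rot"]); z=P[...,2]; H,S,V=h[...,0],h[...,1],h[...,2]
near=np.zeros(z.shape,bool); near[90:300,220:420]=1
blue=(H>100)&(H<130)&(S>120)&near&(z<.2); red=((H<8)|(H>172))&(S>150)&near&(V>60); c=[]
for t,m in(("red",red&(z>.138)&(z<.148)),("bluetop",blue&(z>.150))):
    for a,u,mu,md in comps(m,P): print(t,a,u.round(1),mu.round(4),md.round(4)); c.append(md)
v=c[0]-c[1]; print("tab dist",np.hypot(*v[:2]),"yaw",np.arctan2(v[1],v[0]))
cv2.imwrite("pics/c3.png",cv2.resize(pp[90:290,220:420,::-1],None,fx=2.5,fy=2.5))
E
```

```text
[-0.175  0.432  0.202]
0.056 0.05574768925005934 6.443550959229469 [ 0.    -0.346  0.026]
0.06 0.06020228891646044 3.4259656816720963 [-0.051 -0.18   0.014]
0.066 0.06608561862201703 0.0 [-0.021 -0.067  0.056]
0.085 0.08510159003832843 0.0 [0.023 0.034 0.062]
29.575
red 96 [287.5 200.8] [0.5495 0.1431 0.1429] [0.5495 0.1431 0.1431]
red 107 [357.  199.9] [0.6032 0.1608 0.1427] [0.6029 0.161  0.1429]
bluetop 339 [321.3 205.6] [0.5756 0.1518 0.1568] [0.5756 0.1519 0.1572]
tab dist 0.05633941812564457 yaw -2.818155799854381
```

View pics/c3.png

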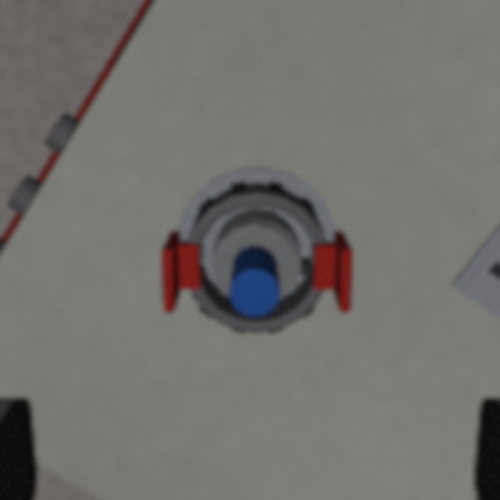

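Both tabs are out, at (287,201) and (357,200) and 56 mm apart between centres, and the plug stem is still at its seated height.

```bash
python3 -c "
from rig import *
print(finish_job())"
```

```text
the job is handed in; nothing more can be done
None
```

I seated the blue plug fully home in the port, turned the collar clockwise to its stop at about 0.92 rad, eased it back slightly and let go; both tabs sprang out, and I handed the job in about 30 s into the run.

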